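# Open the bench centrifuge and take off its rotor cover

## Task

Open the centrifuge for unloading: raise its lid by the handle until the springs hold it open, then turn the rotor's bayonet cover a quarter turn anticlockwise (seen from above) to unlock it and lift it off. Do not pull hard at the cover while it is locked; set it down, not dropped, flat and right way up in the shallow steel tray, let go, and leave the bottle, jars and beaker where they are.

Things in the scene. Friction and masses are not known exactly. Their poses are not given: they have to be found in the camera images.
- machine: White bench centrifuge, fixed to the bench: 250 deep (its x) x 200 wide (its y), flat deck 140 above the bench, with a round bowl 150 in diameter and 70 deep in its middle. Origin: centre of its underside, on the bowl's axis; its x points from its front to its hinged back. The front faces the robot, within about 12 degrees.
- lid (a joint): Lid hinge. Lid: white frame with clear window, 235 x 200 x 14 thick, 0.9 kg, underside 142 above the bench when shut. 0 = shut, growing to its stop at 1.9 rad (leaning back past upright). Below about 0.65 rad it falls shut; beyond it the springs swing it fully open by themselves, slowly, and hold it. Lifting at the handle takes 1 to 4 N.
- lid_handle (a point): Middle of the round bar of the grey bow handle that stands on the lid near its front edge. The bar is 12 thick and 90 long along the machine's y, its centreline 38 above the lid's top face (194 above the bench when shut), with 26 of free height under it. Moves with the lid.
- lid_hinge (a point): Centre of the lid's hinge axis, which lies along the machine's y, 117 behind the bowl's axis and 147 above the bench. Fixed. The handle is 207 in front of it and 47 above it when shut.
- rotor: Fixed aluminium rotor, 124 in diameter, on the bowl's axis; it does not turn. Origin: on the axis at the bowl floor, 70 above the bench; the cover's seat lies 23 above it. Two rim claws (tops 35.5 above the origin) overhang the cover's lugs. Cover yaw minus rotor yaw, anticlockwise: 0 to 0.1 rad = locked; above 1.2 rad the lugs are free; end stop at about 1.62 rad.
- cover: Round grey rotor cover, loose, about 0.16 kg: disc 88 in diameter, 8 thick; two lugs 14 wide, 5 thick, out to 53 from the axis at +x and -x; straight wing grip on top, 56 long along x, 14 wide along y, 8 to 44 above the underside. Origin: centre of its underside, z up. Starts locked in the rotor with 2.5 of vertical play; turns easily, about +z to unlock.
- cover_grip (a point): Point on the cover's axis inside the wing grip, 34 above the cover's underside and 10 below the wing's top: the height to grip at. Fingertips reaching less than 21 below it clear the claws.
- tray: Shallow square steel tray, fixed, 160 x 160 outside, walls 4 thick and 14 high, floor 4 thick. Origin: centre of its underside on the bench. It stands to the robot's left or right of the centrifuge.
- rack: White wire rack, fixed, 80 x 180, with test tubes up to 101 above the bench; a bystander on the other side of the centrifuge from the tray. Origin: centre of its underside.
- beaker: Clear plastic beaker, 90 in diameter, 105 high, loose bystander. Origin: centre of its underside.
- bottle: Glass bottle, 74 in diameter, 140 high, loose bystander. Origin: centre of its underside.
- jar: Small capped jar, 52 in diameter, 65 high, loose bystander near the centrifuge. Origin: centre of its underside.
- jar2: A second small capped jar, 52 in diameter, 65 high, with a paper label, loose bystander near the centrifuge. Origin: centre of its underside.
There are look-alikes about, which are no part of the job. What is shaped like the tray but blue or brown is not meant.

How it is judged:
On the way, in this order (a step that is already met when the one before it is completed fails the run):
1. the lid stands open past 1.6 rad with the robot not holding it (value of joint lid above 1.6 rad and contact force between the fingers and anything else below 0.5 N), for 0.3 s.
2. the cover, still down in the rotor, is turned more than 1.05 rad from the rotor's x axis (angle between the x axis of cover and the x axis of rotor, either way round above 1.05 rad and z of cover in the frame of rotor below 0.029 m and horizontal distance between cover and rotor below 0.008 m), for 0.1 s.
3. the cover is lifted clear of the rotor (z of cover in the frame of rotor above 0.07 m), for 0.1 s.
At the end, for the whole second after the job is handed in: The lid stands open by itself (beyond 1.6 rad); the cover lies at rest, right way up and flat (within 0.08 rad) on the tray's floor (its underside less than 8 mm above the tray's underside), within 45 mm of the tray's centre (value of joint lid above 1.6 rad and z of cover in the frame of tray below 0.008 m and horizontal distance between cover and tray below 0.045 m and angle between cover's own z axis and vertical below 0.08 rad and linear speed of cover below 0.02 m/s); the robot touches nothing.
It fails at once if the cover is dropped (falls free of the fingers faster than 0.7 m/s) (linear speed of cover above 0.7 m/s and contact force between cover and the fingers below 0.3 N).
It fails at once if the cover is forced against the rotor with more than 50 N (contact force between cover and rotor above 50 N).
It fails at once if the beaker, bottle or a jar is moved more than 40 mm (distance of any of beaker, bottle, jar, jar2 from where it was at the start of the episode above 0.04 m).
It also fails if it takes over 67 s, if anything falls off the work surface, if the arm or the gripper's body presses on something with over 40 N, if the wrist force passes 120 N, or if a joint passes its speed limit or range.

## Robot

A 7-joint arm with a two-finger parallel gripper is mounted at the origin on the work surface. World frame = base frame: x ahead of the robot, y to its left, z up, the work surface at z = 0. Lengths are in m, angles in rad, forces in N, time in s.
With the tool pointing down it reaches from about 0.425 to 0.875 m from the base axis. Payload 4.7 kg.
Tool frame: the origin (TCP) lies on the centre line of the jaws, within the pads' length; the fingertips stand 22 mm ahead of it and the grasp point (between the pads) lies 3 mm ahead of it; z points along the fingers, y is the direction in which the jaws open and shut (so a half turn about z gives the same grasp; the last joint's range is limited). The gripper opens to 87 mm and grips with 3 to 60 N. Pads are 19 mm wide; open, the fingers measure 117 mm over their backs; the gripper's body (75 mm by 190 mm) begins 51 mm behind the grasp point.
Start: joints at [-1.183, 0.321, -0.07, 1.45, 0.023, 1.371, -0.057], TCP at [0.237, 0.605, 0.245] pointing down, gripper open.
Joint ranges: [-2.86, 2.86], [-0.3, 2.09], [-1.38, 1.24], [0.06, 2.45], [-1.56, 4.7], [0.09, 2.05], [-2.69, 2.69]. Speed limits (rad/s): [2.57, 2.57, 3.14, 3.14, 3.14, 3.14, 3.14].

## Interface

Orientations are given as a rotation vector (axis times angle).
In Python, from bench import ctrl, imaging, close_job, finder gives the robot as it stands. The module is installed in compiled form; this text tells all that it offers.
- The arm moves only by the shell command python3 -m jog 'ROWS' [FORCE]. ROWS is JSON, a list that holds one entry, the list of rows, each a list of 7 numbers: the shift along the tool's x, y, z in cm, then the turn, a rotation vector about the tool's x, y, z in degrees, then the finger opening in cm, from 0 to 8.7. In form: [[[dx, dy, dz, ax, ay, az, claw], ...]]. A call has 1 to 12 rows; each row shifts and turns the commanded pose from where the row before left it, along the tool's axes as they then stand; what a row does not reach is not made up. A row lasts 1/10 s, in which the tool goes at most 50 mm and 8.59 degrees, less where a joint would pass 70% of its speed; a pose out of reach is approached as far as the arm can. A call is refused whole if a number of a shift passes 5 or a number of a turn 8.59, either way. A call with a gripper value outside its range is refused whole. The fingers move at their own pace and stop on an object; FORCE is the grip in N (left out, the last holds). Time passes only in rows, so rows that do not move let the fingers close. It gives the time, the measured TCP pose, the force and the opening at its end, in the units of the state.
- ctrl.get_state(): the state, without advancing time (a new reading comes with each control period).
- imaging.get_image(name): name is "scene" or "top" or "wrist"; returns a dict with "frame" (480x640x3 uint8, red, green, blue), "intrinsics" (3x3 intrinsics, pixels), "pose" (4x4, takes a point from camera to world coordinates). Camera axes: x right, y down, z forward; pixel columns grow to the right and rows downward; lengths in m; the calibration is good to about 2 mm. A picture is of the moment at which its call begins. There is no depth.
- close_job(): hands the job in, once; it reports no verdict.
Trained networks look in the newest picture that a camera, given by its name, has taken for a name from the list of things; names that differ only in an ending like _2 or _b are one class to them, and where a whole thing is asked for, a point or a joint stands for the part that bears it (a point fixed in the world has none). Each returns a list of dicts, best first, with "conf" (0 to 1); they miss things now and then, are a little off and sometimes report something else, mostly with a low value. They report only what shows in the picture. A call takes as long as a camera call. They do not tell look-alikes from the thing itself.
- finder.trace(label, camera): "region" (480x640 bool, what is visible of it) and "point" ([row, column] as shares, 0 to 1, of the picture: columns of its width, rows of its height, amid what is visible of it).
- finder.spot_point(label, camera): "point" ([row, column] as shares, 0 to 1, of the picture: columns of its width, rows of its height: a listed point, or the origin of a listed thing).
The state is a dict: "time": time; "joint_positions": joint angles; "qd": joint speeds; "joint_torque": joint torques, N m; "position": TCP position; "tool_rot": TCP orientation; "ft_force": force on the tool from outside, world axes, zero at the start; "torque": the same for the moment, N m; "grip_width": opening from 0.0 (shut) to 1.0 (fully open).
Only numpy, scipy, OpenCV 4.12 (cv2) and the standard library are available. Lean on these libraries where they do the work, as an engineer would, in place of code of your own. Each camera call takes 0.05 s, during which the arm holds its last target. There are 200 camera calls.

## Working session

There is one attempt and no reset: what is moved stays moved. The work goes in short steps, Python scripts to look and compute and a shell command to move; the robot and the scene stay as the last step left them, time stands still between calls to the robot, and variables do not carry over. Pictures are saved under pics/ and viewed, about 8 in all and at most 12, crops included, and the job is handed in when it is done.

```bash
mkdir -p pics; cat > h.py <<'E'
import numpy as np, cv2
from scipy.spatial.transform import Rotation as R
from bench import ctrl, imaging, finder
def ray(im,pt):
    h,w=480,640
    u=np.array([pt[1]*w,pt[0]*h,1.])
    d=np.linalg.inv(im["intrinsics"])@u; T=np.array(im["pose"])
    return T[:3,3],T[:3,:3]@d
def atz(im,pt,z):
    o,d=ray(im,pt); return o+d*(z-o[2])/d[2]
def proj(im,P):
    T=np.array(im["pose"]); p=T[:3,:3].T@(np.array(P)-T[:3,3]); q=np.array(im["intrinsics"])@p; return q[:2]/q[2]
def save(im,n): cv2.imwrite(f"pics/{n}.png",np.array(im["frame"])[:,:,::-1])
E
python3 - <<'E'
from h import *
s=ctrl.get_state(); print({k:np.round(v,3).tolist() for k,v in s.items()})
Z=dict(machine=0,lid_handle=.194,lid_hinge=.147,rotor=.07,cover_grip=.127,tray=0,rack=0,beaker=0,bottle=0,jar=0,jar2=0)
for c in("top","scene"):
    im=imaging.get_image(c); save(im,c+"0"); print(c,np.round(im["pose"],3).tolist())
    for n,z in Z.items():
        for r in finder.spot_point(n,c)[:3]:
            print(c,n,round(r["conf"],2),np.round(np.array(r["point"])[::-1]*[640,480]),np.round(atz(im,r["point"],z),3))
E
cd pics; python3 -c "
import cv2,numpy as np
cv2.imwrite('both.png',cv2.resize(np.vstack([cv2.imread('top0.png'),cv2.imread('scene0.png')]),None,fx=.62,fy=.62,interpolation=cv2.INTER_AREA))"
```

```text
{'time': 0.0, 'joint_positions': [-1.183, 0.322, -0.07, 1.452, 0.023, 1.371, -0.057], 'qd': [0.001, 0.001, 0.001, -0.002, 0.0, 0.0, 0.001], 'joint_torque': [-0.0, -49.13, -0.404, -31.252, -0.064, 0.044, 0.0], 'position': [0.237, 0.605, 0.243], 'tool_rot': [-0.584, -3.087, 0.003], 'ft_force': [-0.781, -0.058, -0.507], 'torque': [-0.057, 0.032, 0.012], 'grip_width': 0.999}
top [[0.025, -0.993, 0.118, 0.289], [-1.0, -0.027, -0.015, 0.032], [0.018, -0.118, -0.993, 1.555], [0.0, 0.0, 0.0, 1.0]]
top machine 0.73 [323. 211.] [0.549 0.001 0.   ]
top lid_handle 0.69 [319. 233.] [0.458 0.015 0.194]
top lid_handle 0.45 [227. 226.] [0.47  0.261 0.194]
top lid_hinge 0.94 [335. 160.] [ 0.669 -0.026  0.147]
top lid_hinge 0.3 [224. 226.] [0.475 0.276 0.147]
top tray 0.93 [255. 295.] [0.291 0.199 0.   ]
top tray 0.75 [443. 330.] [ 0.201 -0.365  0.   ]
top tray 0.57 [426. 242.] [ 0.461 -0.315  0.   ]
top rack 0.91 [225. 227.] [0.492 0.298 0.   ]
top beaker 0.56 [445. 164.] [ 0.707 -0.372  0.   ]
top bottle 0.86 [207. 155.] [0.714 0.365 0.   ]
top jar 0.86 [250. 160.] [0.703 0.231 0.   ]
top jar 0.56 [
[... 416 characters left out ...]
lid_hinge 0.75 [270. 289.] [ 0.651 -0.032  0.147]
scene cover_grip 0.46 [324. 226.] [ 0.393 -0.019  0.127]
scene tray 0.91 [245. 188.] [ 0.216 -0.369  0.   ]
scene tray 0.91 [414. 257.] [0.272 0.199 0.   ]
scene tray 0.78 [224. 238.] [ 0.436 -0.307  0.   ]
scene rack 0.88 [424. 327.] [0.487 0.293 0.   ]
scene beaker 0.8 [143. 295.] [ 0.7  -0.38  0.  ]
scene bottle 0.64 [428. 419.] [0.712 0.369 0.   ]
scene jar 0.87 [371. 385.] [0.691 0.232 0.   ]
scene jar 0.65 [272. 294.] [ 0.557 -0.087  0.   ]
scene jar 0.62 [193. 312.] [ 0.69  -0.235  0.   ]
scene jar2 0.87 [371. 385.] [0.691 0.232 0.   ]
scene jar2 0.65 [272. 294.] [ 0.557 -0.087  0.   ]
scene jar2 0.62 [193. 312.] [ 0.69  -0.235  0.   ]
```

View pics/both.png

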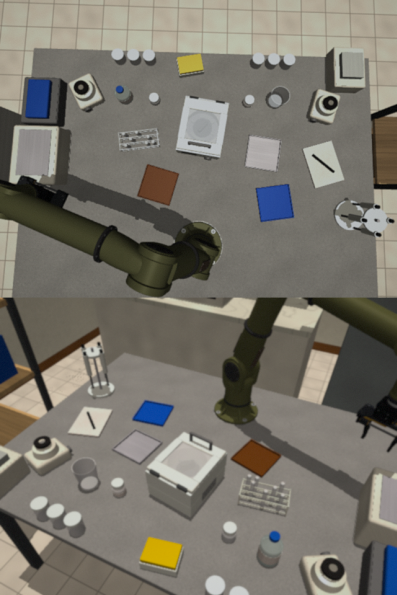

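The top view (upper half) shows the white centrifuge at full-res pixel ≈(325,203). The steel tray is to its right at (424,246); the brown tray at (255,295) and the blue one at (443,330) are decoys. The rack is on the left at (224,226).
The handle-to-hinge line gives a machine yaw of about -11° and a length of 0.215 m, against 0.212 expected. I'll swing over to the handle.

```bash
python3 -m jog '[[[-4.6,-1.3,-0.4,0,0,5,6],[-4.6,-1.3,-0.4,0,0,5,6],[-4.6,-1.3,-0.4,0,0,5,6],[-4.6,-1.3,-0.4,0,0,5,6],[-4.6,-1.3,-0.4,0,0,5,6],[-4.6,-1.3,-0.4,0,0,5,6],[-4.6,-1.3,-0.4,0,0,5,6],[-4.6,-1.3,-0.4,0,0,5,6],[-4.6,-1.3,-0.4,0,0,5,6],[-4.6,-1.3,-0.4,0,0,5,6],[-4.6,-1.3,-0.4,0,0,5,6],[-4.6,-1.3,-0.4,0,0,5,6]]]' 20
cat >> h.py <<'E'
def goal(pos,jaw=None):
    """remaining move in tool axes: cm, and tool-z degrees to bring jaw axis to world angle jaw (deg, mod 180)"""
    s=ctrl.get_state(); M=R.from_rotvec(s["tool_rot"]); m=M.as_matrix()
    d=m.T@(np.array(pos)-s["position"])*100
    a=np.degrees(np.arctan2(m[1,1],m[0,1]))
    t=None if jaw is None else -((jaw-a+90)%180-90)
    lev=m.T@[0,0,-1]; tilt=np.degrees(np.cross([0,0,1],lev))
    print("t",round(s["time"],2),"pos",np.round(s["position"],4),"jaw",round(a,1),"-> shift cm",np.round(d,2),"turn z",t if t is None else round(t,1),"level ax ay",np.round(tilt[:2],1),"F",np.round(s["ft_force"],1),"w",round(s["grip_width"]*8.7,2),"j7",round(s["joint_positions"][6],2))
E
python3 - <<'E'
from h import *
for c in("top","wrist"):
    im=imaging.get_image(c); save(im,c+"1")
    for n,z in dict(lid_handle=.194,lid_hinge=.147).items():
        for r in finder.spot_point(n,c)[:2]:
            print(c,n,round(r["conf"],2),np.round(np.array(r["point"])[::-1]*[640,480]),np.round(atz(im,r["point"],z),3))
    for r in finder.trace("lid_handle",c)[:1]:
        print(r["conf"],r["region"].sum(),cv2.minAreaRect(np.argwhere(r["region"])[:,::-1].astype(np.float32)))
goal([.463,.014,.28],-11)
E
```

```text
time: 2.4
position: [0.4718, 0.1076, 0.2929]
tool_rot: [2.054, 2.377, 0.001]
ft_force: [2.1, -0.1, -0.1]
grip_width: 0.688
top lid_handle 0.67 [321. 230.] [0.465 0.011 0.194]
top lid_hinge 0.96 [335. 160.] [ 0.669 -0.025  0.147]
0.78 5164 ((327.4396057128906, 203.65771484375), (71.47911071777344, 85.07150268554688), 8.426969528198242)
wrist lid_handle 0.61 [274. 384.] [0.458 0.005 0.194]
0.6 22969 ((378.8558654785156, 343.79229736328125), (261.3018493652344, 193.99801635742188), 15.883854866027832)
t 2.8 pos [0.4713 0.1114 0.2923] jaw 8.8 -> shift cm [-9.5  -2.3   1.23] turn z 19.8 level ax ay [-0.  0.] F [-0.1 -0.4 -0.2] w 5.98 j7 -0.16
```

View pics/wrist1.png

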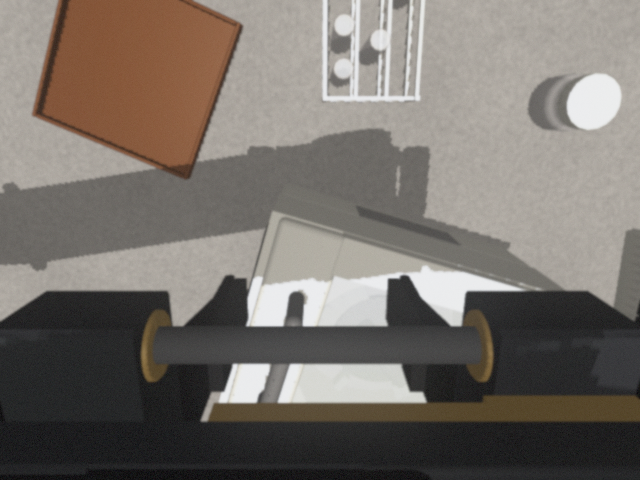

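The wrist picture shows the bow handle as a dark bar running from (297,298) to (272,400), partly hidden by the gripper. That agrees with ≈(0.463, 0.01). I'll move over it.

```bash
python3 -m jog '[[[-3.2,-0.8,0,0,0,6.6,6],[-3.2,-0.4,0,0,0,6.6,6],[-3.2,0,0,0,0,6.6,6],[0,0,0,0,0,0,6],[0,0,0,0,0,0,6]]]'
python3 - <<'E'
from h import *
im=imaging.get_image("wrist"); save(im,"wrist2")
for r in finder.spot_point("lid_handle","wrist")[:2]:
    print(r["conf"],np.round(np.array(r["point"])[::-1]*[640,480]),np.round(atz(im,r["point"],.194),3))
print(proj(im,[.463,.012,.194]))
goal([.463,.012,.197],-11)
E
```

```text
time: 3.3
position: [0.4631, 0.0137, 0.2925]
tool_rot: [-2.426, -1.995, -0.001]
ft_force: [-0.7, 1.1, -0.4]
grip_width: 0.688
0.56 [312. 257.] [0.459 0.006 0.194]
[316.53207747 246.72418435]
t 3.4 pos [0.463  0.0147 0.2924] jaw -11.0 -> shift cm [-0.27  0.05  9.54] turn z -0.0 level ax ay [-0. -0.] F [-0.7  0.2 -0.4] w 6.03 j7 -0.33
```

View pics/wrist2.png

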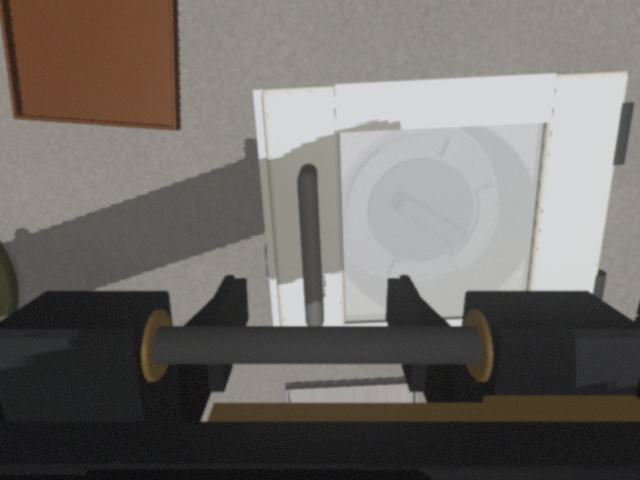

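The handle bar spans (307,165) to (315,325), about 5 px left of the jaw midline and centred near row 246 as predicted. The cover's wing shows through the window at (400,200)–(465,242). I'll descend and grip lightly.

```bash
python3 - <<'E'
from h import *
im=imaging.get_image("wrist")
f=lambda u,v,z:atz(im,[v/480,u/640],z)
for a,b,z in(((307,165),(315,325),.194),((393,193),(467,243),.135),((327,88),(554,74),.156)):
    A,B=f(*a,z),f(*b,z);print(np.round(A,3),np.round(B,3),"ang",np.degrees(np.arctan2(*(B-A)[1::-1])),np.linalg.norm(B-A))
E
python3 -m jog '[[[-0.3,-0.3,4,0,0,0,6],[0,0,3.5,0,0,0,6],[0,0,2,0,0,0,6],[0,0,0,0,0,0,6],[0,0,0,0,0,0,0.5],[0,0,0,0,0,0,0.5],[0,0,0,0,0,0,0.5],[0,0,0,0,0,0,0.5],[0,0,0,0,0,0,0.5],[0,0,0,0,0,0,0.5]]]' 12
```

```text
[0.467 0.063 0.194] [ 0.452 -0.039  0.194] ang -98.50858511679058 0.10303838877737764
[0.522 0.024 0.135] [ 0.572 -0.025  0.135] ang -44.474555565380044 0.06975873556769198
[0.487 0.104 0.156] [0.629 0.085 0.156] ang -7.676899583434109 0.14292794038310397
time: 4.45
position: [0.4596, 0.0105, 0.1978]
tool_rot: [2.428, 1.994, 0.001]
ft_force: [0.8, 1.0, 0.1]
grip_width: 0.228
```

```bash
python3 -m jog '[[[0,0,0,0,0,-2.5,0.5],[0,0,0,0,0,0,0.5],[0,0,0,0,0,0,0.5],[0,0.3,-1.1,0,0,0,0.5],[0,0.3,-1.1,0,0,0,0.5],[0,0.4,-1.05,0,0,0,0.5],[0,0.4,-1,0,0,0,0.5],[0,0.5,-1,0,0,0,0.5],[0,0.5,-1,0,0,0,0.5]]]'

```

```text
time: 5.35
position: [0.4831, 0.0071, 0.2611]
tool_rot: [-2.383, -2.046, 0.001]
ft_force: [-3.5, 1.5, -1.6]
grip_width: 0.129
```

Gripping the bar (11 mm wide) and lifting, with only small forces. Continuing the arc.

```bash
python3 -m jog '[[[0,0.6,-0.9,0,0,0,0.5],[0,0.6,-0.95,0,0,0,0.5],[0,0.7,-0.85,0,0,0,0.5],[0,0.7,-0.85,0,0,0,0.5],[0,0.8,-0.8,0,0,0,0.5],[0,0.8,-0.75,0,0,0,0.5],[0,0.9,-0.7,0,0,0,0.5],[0,0.9,-0.7,0,0,0,0.5],[0,0.9,-0.6,0,0,0,0.5],[0,0.95,-0.6,0,0,0,0.5],[0,0,0,0,0,0,0.5]]]'

```

```text
time: 6.45
position: [0.5634, -0.005, 0.3408]
tool_rot: [2.381, 2.044, 0.008]
ft_force: [-2.9, 1.0, 7.1]
grip_width: 0.133
```

```bash
python3 -m jog '[[[0,0,0,0,0,0,8],[0,0,0,0,0,0,8],[0,0,-2,0,0,0,8],[0,0,-4,0,0,0,8],[0,-1,-4,0,0,0,8],[0,-4,-2,0,0,0,8],[0,-4,0,0,0,0,8],[0,-4,0,0,0,0,8],[0,0,0,0,0,0,8],[0,0,0,0,0,0,8],[0,0,0,0,0,0,8],[0,0,0,0,0,0,8]]]'
python3 - <<'E'
from h import *
for c in("top","wrist"):
    im=imaging.get_image(c); save(im,c+"3")
    for n,z in dict(rotor=.07,cover=.093,cover_grip=.127,tray=0).items():
        for r in finder.spot_point(n,c)[:3]:
            print(c,n,round(r["conf"],2),np.round(np.array(r["point"])[::-1]*[640,480]),np.round(atz(im,r["point"],z),3))
goal([.554,-.004,.25],None)
E
cd pics; python3 -c "
import cv2,numpy as np
cv2.imwrite('b3.png',np.hstack([cv2.resize(cv2.imread('wrist3.png'),(480,360)),cv2.resize(cv2.imread('top3.png')[100:310,230:410],(309,360))]))"
```

```text
time: 7.65
position: [0.4332, 0.0144, 0.4566]
tool_rot: [2.385, 2.044, -0.002]
ft_force: [-0.4, -0.3, -0.0]
grip_width: 0.915
top rotor 0.37 [444. 163.] [ 0.692 -0.352  0.07 ]
top cover_grip 0.27 [250. 163.] [0.659 0.214 0.127]
top tray 0.65 [424. 243.] [ 0.459 -0.308  0.   ]
top tray 0.65 [443. 329.] [ 0.204 -0.363  0.   ]
top tray 0.58 [257. 295.] [0.291 0.195 0.   ]
wrist cover 0.79 [411. 177.] [ 0.547 -0.002  0.093]
wrist cover 0.56 [506. 297.] [ 0.659 -0.183  0.093]
wrist cover_grip 0.77 [421. 185.] [ 0.551 -0.008  0.127]
wrist tray 0.96 [354. 357.] [ 0.446 -0.305  0.   ]
wrist tray 0.93 [188.  48.] [0.286 0.198 0.   ]
wrist tray 0.87 [223. 402.] [ 0.211 -0.359  0.   ]
t 8.15 pos [0.4323 0.0147 0.457 ] jaw -8.7 -> shift cm [-0.   12.31 20.71] turn z None level ax ay [ 0. -0.] F [-1.   0.6 -0.2] w 7.98 j7 -0.33
```

View pics/b3.png

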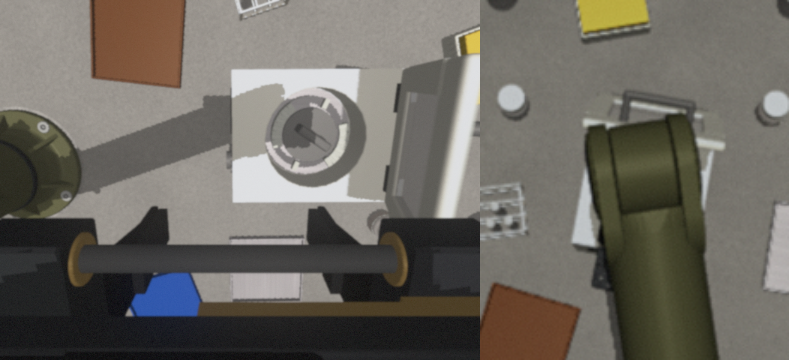

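The lid is swinging up and standing clear. The cover wing shows in the wrist view at full-res ≈(393,163)–(443,200). I'll move nearer and look again.

```bash
python3 -m jog '[[[-0.5,2.5,3,0,0,0,6],[-0.5,2.5,3,0,0,0,6],[-0.5,2.5,3,0,0,0,6],[-0.5,2.5,3,0,0,0,6],[0,1.5,2,0,0,0,6],[0,0,0,0,0,0,6],[0,0,0,0,0,0,6]]]'
cat > m.py <<'E'
from h import *
im=imaging.get_image("wrist"); save(im,"wrist4")
for n,z in dict(rotor=.07,cover=.093,cover_grip=.127).items():
    for r in finder.spot_point(n,"wrist")[:2]:
        print(n,round(r["conf"],2),np.round(np.array(r["point"])[::-1]*[640,480]),np.round(atz(im,r["point"],z),3))
for r in finder.trace("cover","wrist")[:1]:
    print(r["conf"],r["region"].sum(),cv2.minAreaRect(np.argwhere(r["region"])[:,::-1].astype(np.float32)))
goal([.553,-.006,.25],None)
E
python3 m.py
```

```text
time: 8.85
position: [0.5426, -0.0223, 0.3172]
tool_rot: [-2.384, -2.046, 0.001]
ft_force: [-0.5, 0.2, -0.8]
grip_width: 0.69
cover 0.62 [321. 183.] [ 0.549 -0.006  0.093]
cover_grip 0.56 [321. 188.] [ 0.549 -0.005  0.127]
t 9.1 pos [ 0.543  -0.0222  0.3186] jaw -8.7 -> shift cm [1.75 0.73 6.86] turn z None level ax ay [ 0.1 -0.1] F [-0.5 -0.9  0.7] w 5.99 j7 -0.13
```

View pics/wrist4.png

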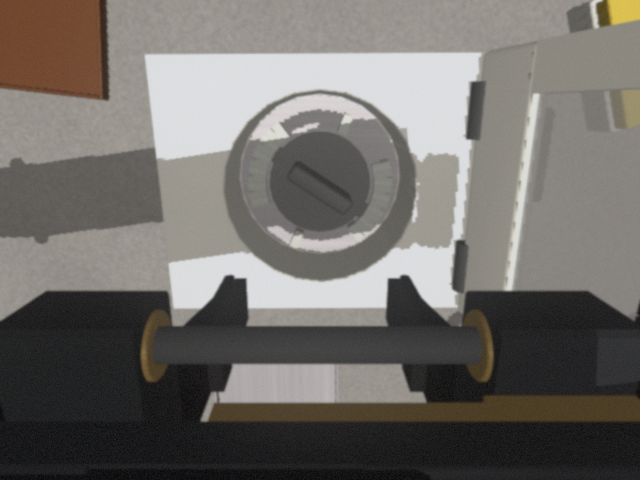

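The wing runs (292,168)–(349,207) with its centre at (321,188) ≈ (0.549,-0.006), about -43° in world axes. The lid at the right is well back. I'll turn the jaws clockwise by 124° so the unlocking turn has joint range left.

```bash
python3 - <<'E'
from h import *
im=imaging.get_image("wrist")
f=lambda u,v,z:atz(im,[v/480,u/640],z)
for a,b,z in(((292,168),(349,207),.137),((225,185),(415,185),.14),((147,53),(480,53),.14)):
    A,B=f(*a,z),f(*b,z);print(np.round(A,3),np.round(B,3),"mid",np.round((A+B)/2,3),"ang",np.degrees(np.arctan2(*(B-A)[1::-1])),np.linalg.norm(B-A))
E
python3 -m jog '[[[1.7,0.35,0,0,0,0,5],[0,0,0,0,0,8.3,5],[0,0,0,0,0,8.3,5],[0,0,0,0,0,8.3,5],[0,0,0,0,0,8.3,5],[0,0,0,0,0,8.3,5],[0,0,0,0,0,8.3,5],[0,0,0,0,0,8.3,5],[0,0,0,0,0,8.3,5],[0,0,0,0,0,8.3,5],[0,0,0,0,0,8.3,5],[0,0,0,0,0,8.3,5]]]'
python3 -m jog '[[[0,0,0,0,0,8.3,5],[0,0,0,0,0,8.3,5],[0,0,0,0,0,8.3,5],[0,0,0,0,0,8.3,5],[0,0,0,0,0,0,5],[0,0,0,0,0,0,5]]]'
python3 - <<'E'
from h import *
im=imaging.get_image("wrist"); save(im,"wrist5")
for n,z in dict(cover=.093,cover_grip=.127).items():
    for r in finder.spot_point(n,"wrist")[:2]:
        print(n,round(r["conf"],2),np.round(np.array(r["point"])[::-1]*[640,480]),np.round(atz(im,r["point"],z),3))
goal([.549,-.006,.130],47)
E
```

```text
[0.53  0.016 0.137] [ 0.57  -0.022  0.137] mid [ 0.55  -0.003  0.137] ang -43.27625829605636 0.05482906132228534
[0.476 0.011 0.14 ] [ 0.623 -0.011  0.14 ] mid [ 0.55 -0.    0.14] ang -8.694790606840936 0.14849613718140162
[0.441 0.113 0.14 ] [0.677 0.077 0.14 ] mid [0.559 0.095 0.14 ] ang -8.675876292983183 0.23856908058952636
time: 10.35
position: [0.5493, -0.0044, 0.3173]
tool_rot: [-3.128, 0.281, -0.001]
ft_force: [0.0, -0.7, -0.6]
grip_width: 0.577
time: 10.95
position: [0.5491, -0.0051, 0.3172]
tool_rot: [-2.923, 1.15, -0.0]
ft_force: [-0.1, 0.4, -0.0]
grip_width: 0.579
cover 0.83 [315. 202.] [ 0.55  -0.003  0.093]
cover_grip 0.75 [318. 212.] [ 0.547 -0.005  0.127]
t 11.1 pos [ 0.549  -0.0058  0.3171] jaw -133.1 -> shift cm [1.000e-02 2.000e-02 1.871e+01] turn z -0.1 level ax ay [-0.  0.] F [-0.7 -0.2  0.1] w 5.01 j7 -2.31
```

View pics/wrist5.png

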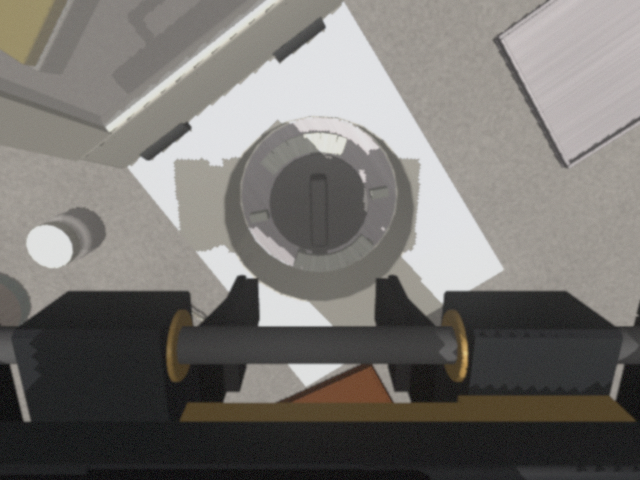

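The wing is vertical in the image at column 319, midway between the fingers. Descending and gripping.

```bash
python3 -m jog '[[[-0.15,-0.15,4,0,0,0,5],[0,0,4,0,0,0,5],[0,0,4,0,0,0,5],[0,0,3,0,0,0,5],[0,0,2.2,0,0,0,5],[0,0,1.5,0,0,0,5],[0,0,0,0,0,0,5],[0,0,0,0,0,0,0.8],[0,0,0,0,0,0,0.8],[0,0,0,0,0,0,0.8],[0,0,0,0,0,0,0.8],[0,0,0,0,0,0,0.8]]]' 12
python3 -m jog '[[[0,0,0,0,0,0,0.8],[0,0,0,0,0,0,0.8]]]'
python3 -c "
from h import *
goal([.549,-.0035,.130],47)"
```

```text
time: 12.3
position: [0.5491, -0.0041, 0.1306]
tool_rot: [-2.92, 1.156, -0.001]
ft_force: [-1.4, -0.8, 1.5]
grip_width: 0.203
time: 12.5
position: [0.5488, -0.0044, 0.1304]
tool_rot: [2.921, -1.157, -0.0]
ft_force: [-1.9, -2.1, 3.7]
grip_width: 0.16
t 12.5 pos [ 0.5488 -0.0044  0.1304] jaw -133.2 -> shift cm [-0.05 -0.08  0.04] turn z -0.2 level ax ay [ 0. -0.] F [-1.9 -2.1  3.7] w 1.39 j7 -2.24
```

```bash
python3 -m jog '[[[0,0,0,0,0,-3,0.8],[0,0,0,0,0,-3,0.8],[0,0,0,0,0,-4,0.8],[0,0,0,0,0,-4,0.8],[0,0,0,0,0,-4,0.8],[0,0,0,0,0,-4,0.8],[0,0,0,0,0,-4,0.8],[0,0,0,0,0,-4,0.8]]]'
python3 -c "
from h import *
goal([.549,-.0035,.130],47+82);print(ctrl.get_state()['torque'])"
```

```text
time: 13.3
position: [0.5492, -0.0037, 0.1304]
tool_rot: [-3.121, 0.357, -0.001]
ft_force: [-1.0, -0.0, 1.9]
grip_width: 0.158
t 13.3 pos [ 0.5492 -0.0037  0.1304] jaw -103.1 -> shift cm [-0.03 -0.02  0.04] turn z -52.1 level ax ay [-0. -0.] F [-1.  -0.   1.9] w 1.37 j7 -1.73
[-0.05978888  0.24715927 -0.05729576]
```

Turning freely with low force. Finishing the turn.

```bash
python3 -m jog '[[[0,0,0,0,0,-5,0.8],[0,0,0,0,0,-5,0.8],[0,0,0,0,0,-5,0.8],[0,0,0,0,0,-5,0.8],[0,0,0,0,0,-5,0.8],[0,0,0,0,0,-5,0.8],[0,0,0,0,0,-5,0.8],[0,0,0,0,0,-5,0.8],[0,0,0,0,0,-5,0.8],[0,0,0,0,0,-5,0.8],[0,0,0,0,0,-2,0.8],[0,0,0,0,0,0,0.8]]]'
python3 -m jog '[[[0,0,0,0,0,0,0.8],[0,0,-0.1,0,0,0,0.8],[0,0,-0.2,0,0,0,0.8],[0,0,-0.2,0,0,0,0.8]]]' 20
python3 -c "
from h import *
goal([.549,-.0035,.130],47+82);print(ctrl.get_state()['torque'])"
```

```text
time: 14.5
position: [0.5493, -0.0038, 0.1304]
tool_rot: [-2.963, -1.043, -0.002]
ft_force: [-0.2, 0.5, 2.6]
grip_width: 0.161
time: 14.9
position: [0.5483, -0.0041, 0.1346]
tool_rot: [-2.963, -1.043, 0.002]
ft_force: [-1.2, -0.3, -1.6]
grip_width: 0.161
t 14.9 pos [ 0.5483 -0.0041  0.1346] jaw -51.2 -> shift cm [ 0.09 -0.01  0.46] turn z -0.2 level ax ay [-0.   0.1] F [-1.2 -0.3 -1.6] w 1.4 j7 -0.85
[-0.05924341  0.08397464  0.00379176]
```

```bash
python3 -m jog '[[[0,0,-1,0,0,0,0.8],[0,0,-1.5,0,0,0,0.8],[0,0,-2,0,0,0,0.8],[0,0,-2.5,0,0,0,0.8],[0,0,-3,0,0,0,0.8],[0,0,-3,0,0,0,0.8],[0,0,-2,0,0,0,0.8],[0,0,0,0,0,0,0.8],[0,0,0,0,0,0,0.8]]]'
python3 - <<'E'
from h import *
for c in("wrist","scene","top"):
    im=imaging.get_image(c); save(im,c+"6")
    for r in finder.trace("tray",c)[:4]:
        m=r["region"].astype(np.uint8); (u,v),wh,_=q=cv2.minAreaRect(np.argwhere(m)[:,::-1].astype(np.float32))
        col=np.array(im["frame"])[r["region"]].mean(0)
        B=[atz(im,[y/480,x/640],.014)[:2] for x,y in cv2.boxPoints(q)]
        print(c,round(r["conf"],2),np.round(col),np.round(atz(im,[v/480,u/640],.010),3),np.round(B,3).tolist())
goal([.459,-.308,.29],None)
E
```

```text
time: 15.8
position: [0.5489, -0.0042, 0.2855]
tool_rot: [-2.963, -1.043, -0.002]
ft_force: [-0.3, 0.2, -2.1]
grip_width: 0.162
wrist 0.98 [165. 160. 159.] [ 0.51  -0.366  0.01 ] [[0.506, -0.33], [0.525, -0.331], [0.516, -0.395], [0.496, -0.395]]
wrist 0.9 [117.  77.  53.] [0.335 0.171 0.01 ] [[0.375, 0.26], [0.452, 0.164], [0.296, 0.069], [0.21, 0.177]]
scene 0.76 [ 20.  73. 160.] [ 0.214 -0.36   0.01 ] [[0.316, -0.416], [0.151, -0.498], [0.116, -0.295], [0.28, -0.23]]
scene 0.73 [104.  60.  25.] [0.284 0.198 0.01 ] [[0.352, 0.101], [0.163, 0.104], [0.224, 0.298], [0.397, 0.281]]
scene 0.59 [157. 150. 150.] [ 0.449 -0.304  0.01 ] [[0.514, -0.398], [0.288, -0.362], [0.39, -0.203], [0.593, -0.25]]
top 0.96 [ 39.  72. 148.] [ 0.209 -0.362  0.01 ] [[0.276, -0.27], [0.302, -0.431], [0.142, -0.452], [0.117, -0.293]]
top 0.92 [170. 166. 164.] [ 0.446 -0.305  0.01 ] [[0.375, -0.212], [0.537, -0.235], [0.517, -0.398], [0.356, -0.373]]
top 0.78 [100.  64.  43.] [0.28  0.199 0.01 ] [[0.223, 0.298], [0.382, 0.258], [0.339, 0.099], [0.18, 0.141]]
t 16.1 pos [ 0.5484 -0.0041  0.284 ] jaw -51.2 -> shift cm [-26.    18.09  -0.57] turn z None level ax ay [-0.   0.1] F [-0.3 -0.3 -1.9] w 1.37 j7 -0.9
```

View pics/wrist6.png

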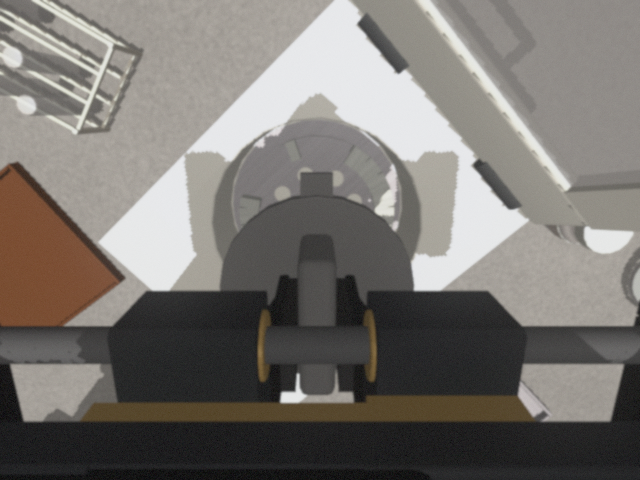

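The cover is held level under the gripper at (316,310), clear of the rotor. The tray centre is ≈(0.446,-0.305), with its corners spanning 162 mm. Carrying it there.

```bash
python3 -m jog '[[[-1.5,1,0,0,0,0,0.8],[-3,1.9,0,0,0,0,0.8],[-3.4,2.1,0,0,0,0,0.8],[-3.4,2.1,0,0,0,0,0.8],[-3.4,2.1,0,0,0,0,0.8],[-3.4,2.1,0,0,0,0,0.8],[-3.4,2.1,0,0,0,0,0.8],[-3,2,0,0,0,0,0.8],[-2.4,1.6,0,0,0,0,0.8],[0,0,2,0,0,0,0.8],[0,0,2,0,0,0,0.8],[0,0,0,0,0,0,0.8]]]'
python3 - <<'E'
from h import *
im=imaging.get_image("wrist"); save(im,"wrist7")
for r in finder.spot_point("tray","wrist")[:2]: print(r["conf"],atz(im,r["point"],0))
im=imaging.get_image("top")
for r in finder.spot_point("tray","top")[:3]: print(r["conf"],atz(im,r["point"],0))
goal([.446,-.305,.055],None)
E
```

```text
time: 17.3
position: [0.4429, -0.3054, 0.2425]
tool_rot: [-2.961, -1.039, 0.006]
ft_force: [-0.0, 0.6, -2.0]
grip_width: 0.156
0.64 [ 0.44809456 -0.30919415  0.        ]
0.91 [0.28668128 0.19431983 0.        ]
0.86 [ 0.20915754 -0.37031717  0.        ]
0.63 [ 0.45444737 -0.31207644  0.        ]
t 17.5 pos [ 0.4459 -0.3057  0.2462] jaw -51.2 -> shift cm [ 0.04 -0.07 19.12] turn z None level ax ay [ 0.1 -0. ] F [-0.5 -0.7 -1.3] w 1.4 j7 -0.28
```

View pics/wrist7.png

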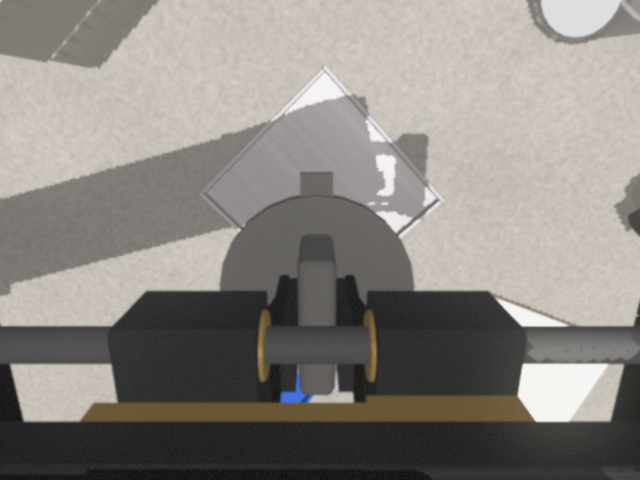

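The tray corners at (203,192) and (440,200) put its centre at (321,196), in line with the cover, and the network puts it within 4 mm of the TCP. Lowering, slowly at the end.

```bash
python3 -m jog '[[[0.1,0.1,3,0,0,0,0.8],[0,0,4,0,0,0,0.8],[0,0,4,0,0,0,0.8],[0,0,3.5,0,0,0,0.8],[0,0,2.5,0,0,0,0.8],[0,0,1.5,0,0,0,0.8],[0,0,0.8,0,0,0,0.8],[0,0,0.2,0,0,0,0.8],[0,0,0,0,0,0,0.8],[0,0,0,0,0,0,0.8]]]'
python3 -m jog '[[[0,0,0.2,0,0,0,0.8],[0,0,0.2,0,0,0,0.8],[0,0,0,0,0,0,0.8]]]'
```

```text
time: 18.5
position: [0.4481, -0.3058, 0.0513]
tool_rot: [2.962, 1.043, 0.003]
ft_force: [0.5, -0.7, -1.9]
grip_width: 0.161
time: 18.8
position: [0.4471, -0.3051, 0.046]
tool_rot: [-2.963, -1.043, -0.0]
ft_force: [0.1, -0.2, -1.4]
grip_width: 0.158
```

```bash
python3 -m jog '[[[0,0,0.2,0,0,0,0.8],[0,0,0.1,0,0,0,0.8],[0,0,0,0,0,0,0.8]]]'
python3 -m jog '[[[0,0,0.1,0,0,0,0.8],[0,0,0,0,0,0,0.8]]]'
python3 -m jog '[[[0,0,0.1,0,0,0,0.8],[0,0,0,0,0,0,0.8]]]'
```

```text
time: 19.1
position: [0.4469, -0.3052, 0.0428]
tool_rot: [-2.963, -1.043, 0.0]
ft_force: [-0.5, 0.1, -2.8]
grip_width: 0.156
time: 19.3
position: [0.447, -0.3052, 0.0419]
tool_rot: [-2.963, -1.043, 0.0]
ft_force: [-1.2, 1.2, -1.0]
grip_width: 0.157
time: 19.5
position: [0.4472, -0.3053, 0.0414]
tool_rot: [-2.963, -1.043, -0.0]
ft_force: [-2.0, 1.6, 2.5]
grip_width: 0.159
```

```bash
python3 -m jog '[[[0,0,0.1,0,0,0,0.8],[0,0,0,0,0,0,0.8]]]'
python3 -m jog '[[[0,0,0,0,0,0,4],[0,0,0,0,0,0,4],[0,0,0,0,0,0,5],[0,0,0,0,0,0,5],[0,0,-2,0,0,0,5],[0,0,-4,0,0,0,5],[0,0,-4,0,0,0,5],[0,0,-4,0,0,0,5],[0,0,-4,0,0,0,5],[-5,0,0,0,0,0,5],[-5,0,0,0,0,0,5],[0,0,0,0,0,0,5]]]'
python3 - <<'E'
from h import *
for c in("top","scene","wrist"):
    im=imaging.get_image(c); save(im,c+"8")
    for n,z in dict(cover=.004,tray=0,lid_handle=.3).items():
        for r in finder.spot_point(n,c)[:3]: print(c,n,round(r["conf"],2),np.round(np.array(r["point"])[::-1]*[640,480]),np.round(atz(im,r["point"],z),3))
goal([.446,-.305,.055],None)
E
cd pics; python3 -c "
import cv2,numpy as np
cv2.imwrite('b8.png',np.hstack([cv2.resize(cv2.imread('wrist8.png'),(400,300)),cv2.resize(cv2.imread('scene8.png')[130:430,90:490],(400,300))]))"
```

```text
time: 19.7
position: [0.4472, -0.3053, 0.0414]
tool_rot: [-2.962, -1.043, -0.001]
ft_force: [-3.8, 2.9, 10.8]
grip_width: 0.163
time: 20.9
position: [0.3627, -0.3734, 0.2208]
tool_rot: [2.968, 1.026, -0.001]
ft_force: [0.0, -0.0, 0.6]
grip_width: 0.574
top cover 0.96 [421. 245.] [ 0.452 -0.298  0.004]
top tray 0.91 [425. 244.] [ 0.456 -0.311  0.   ]
top tray 0.85 [444. 330.] [ 0.201 -0.368  0.   ]
top tray 0.77 [258. 297.] [0.285 0.191 0.   ]
top lid_handle 0.65 [344. 104.] [ 0.775 -0.038  0.3  ]
scene cover 0.59 [220. 240.] [ 0.45  -0.311  0.004]
scene cover 0.22 [270. 294.] [ 0.561 -0.091  0.004]
scene tray 0.72 [412. 254.] [0.265 0.19  0.   ]
scene tray 0.66 [221. 237.] [ 0.434 -0.316  0.   ]
scene tray 0.63 [248. 186.] [ 0.206 -0.365  0.   ]
scene lid_handle 0.79 [228. 270.] [ 0.754 -0.057  0.3  ]
wrist cover 0.92 [316.  83.] [ 0.448 -0.304  0.004]
t 21.5 pos [ 0.3694 -0.3676  0.2199] jaw -51.2 -> shift cm [ 9.9  -0.07 16.49] turn z None level ax ay [-0.  0.] F [-0.   0.4 -0.3] w 4.98 j7 -0.11
```

View pics/b8.png

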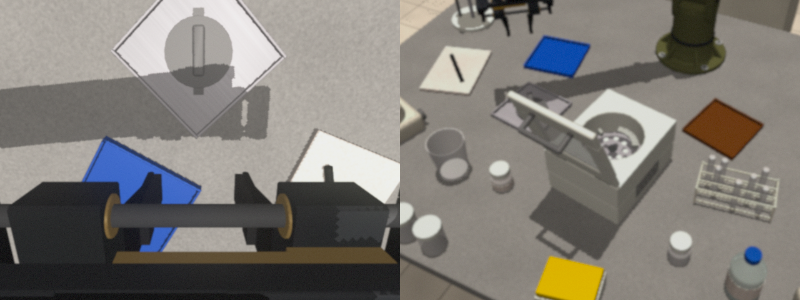

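The wrist view shows the cover flat and upright in the steel tray, at (198,52) in its half of the composite and central between the tray's corners. The scene view shows the lid leaning back open, with the bystanders in place. Handing in.

```bash
python3 -c "
from bench import close_job
print(close_job())"
```

```text
the job is handed in; nothing more can be done
None
```

The centrifuge is open: its lid stands back on its springs, and the rotor cover lies flat, right way up, in the steel tray. I handed the job in at about 21.5 s of the 67 s allowed. The hand-in reports no verdict, so I don't know how it was judged.

- **Lid:** I raised it by the handle to about 0.9 rad and let go, and the springs took it the rest of the way. The last scene picture shows it leaning back past upright, but I did not measure its angle.
- **Cover:** I turned it 82° anticlockwise, and it came free with only its own weight of about 2 N on the wrist. I lowered it into the tray until the wrist felt about 11 N of contact, then let go.
- **Last checks:** The wrist camera puts the cover about 2 mm from the measured tray centre. The top and scene cameras put it 6–16 mm away, depending on the view, and the limit is 45 mm. The force on the arm is near zero. The bottle, jars and beaker look unmoved in the picture; I did not measure their positions again.

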